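# Slide the picture panel under the hand-rest bridge

### The job

Push the flat picture panel under the low wooden hand-rest bridge until its far edge lies squarely against the stop strip behind the bridge, so that the painting can go on with the hand resting on the bar. Slide it flat on the table with the outside of the fingers against its edges: do not lift or tip it, and let nothing touch the picture on its top. Leave the other things on the table where they are, and take the hand away at the end.

Things in the scene. Friction and masses are not known exactly. Their poses are not given: they have to be found in the camera images.
- bridge: wooden hand-rest bridge, screwed down. Origin on the table under the middle of the bar; +x is the way the panel goes in, roughly to the robot's left. Bar: 60 mm along x, 190 mm along y, underside 17 mm and top 27 mm above the table. Feet under its ends, 60 x 30 x 17 mm, inner faces at y = +65 and -65 mm: the opening is 130 mm wide, 17 mm high
- mouth (a point): point on the table at the middle of the opening's entry side, 30 mm before the bridge's origin (x = -30 mm)
- stop (a point): point on the table at the middle of the near face of the stop strip, at x = +75 mm of the bridge. Strip: fixed, 10 mm high, 14 mm thick, 190 mm along y, joined to the feet by side strips 10 mm high (inner faces at y = +83 and -83 mm). A panel fully home has its centre at the bridge's origin and sticks out 45 mm on both sides of the bar
- panel: flat plywood panel, 150 mm along its x, 110 mm along its y, 12 mm thick (13 mm with the picture), 0.1 to 0.25 kg, loose on the table before the bridge, its centre 150 to 220 mm before the bridge's origin, turned up to 0.45 rad and up to 30 mm off the centre line. Origin: centre of its underside; x along its long side, roughly towards the bridge, z up
- picture: the painted sheet on top of the panel, 126 x 86 x 1 mm, leaving a bare rim 12 mm wide all round; fixed to the panel. Origin: centre of the sheet's underside, 12 mm above the panel's origin. Nothing may touch it
- ink: squat glass ink bottle with a black cap, 54 mm across, 66 mm tall; stands beside the bridge, on the side away from the robot. Leave alone. Origin: centre of its underside.
- glue: small white bottle with a black cone tip, 29 mm across, 76 mm tall; stands beyond the stop strip. Leave alone. Origin: centre of its underside.
- case: rounded yellow earphone case lying flat, 46 x 56 x 22 mm; lies beside the lane in front of the bridge, farther from the robot. Leave alone. Origin: centre of its underside.
- sharpener: metal pencil sharpener, 30 x 18 x 15 mm; lies behind the panel, to the robot's right. Leave alone. Origin: centre of its underside.
- eraser: white eraser in a card sleeve, 45 x 24 x 14 mm; lies to the left of the bridge's stop strip, nearer the robot. Leave alone. Origin: centre of its underside.
- bowl: white bowl, 140 mm across, 75 mm tall, far to the robot's left. Leave alone. Origin: centre of its underside.
- brush_jar: steel jar of brushes, 68 mm across, about 200 mm tall with the brushes, far to the robot's left. Leave alone. Origin: centre of its underside.
- block: thick square blank painting block, 90 x 90 x 31 mm, to the robot's right; too thick for the bridge. Leave alone. Origin: centre of its underside.
There are look-alikes about, which are no part of the job. What is meant by the bridge is not blue, and is the larger of those in its own colour. Of the things that look like the panel, take the one that is nearest to the robot's base at the start.

How it is judged (in metres and radians):
At the end, for the whole second after the job is handed in: the panel lies flat and at rest under the bridge, its centre within 5 mm of the fully-home place along the passage and within 25 mm of the centre line, square to the stop within 0.06 rad (x of panel in the frame of bridge between -0.005 and 0.004 m and y of panel in the frame of bridge between -0.025 and 0.025 m and angle between the x axis of panel and the x axis of bridge, either way round below 0.06 rad and angle between panel's own z axis and vertical below 0.03 rad and height (world z) of panel below 0.003 m and linear speed of panel below 0.01 m/s); the robot touches nothing.
It fails at once if the panel is lifted (more than 6 mm) (height (world z) of panel above 0.006 m).
It fails at once if the panel is tipped (more than 0.06 rad) (angle between panel's own z axis and vertical above 0.06 rad).
It fails at once if the picture is touched by the fingers, the bridge or anything else (contact force between picture and anything else above 0.3 N).
It fails at once if one of the other things is pushed out of place (more than 15 mm) (distance of any of ink, glue, case, sharpener, eraser, bowl, brush_jar, block from where it was at the start of the episode above 0.015 m).
It also fails if it takes over 72 s, if anything falls off the work surface, if the arm or the gripper's body presses on something with over 40 N, if the wrist force passes 120 N, or if a joint passes its speed limit or range.

### The arm

A 6-joint arm with a two-finger parallel gripper is mounted at the origin on the work surface. World frame = base frame: x ahead of the robot, y to its left, z up, the work surface at z = 0. Lengths are in mm, angles in rad, forces in N, time in s.
With the tool pointing down it reaches from about 300 to 775 mm from the base axis. Payload 14.6 kg.
Tool frame: the origin (TCP) lies at the centre of the arm's flange, where the gripper is bolted on; the fingertips stand 199 mm ahead of it and the grasp point (between the pads) lies 180 mm ahead of it; z points along the fingers, y is the line along which they close (so a half turn about z gives the same grasp; the last joint's range is limited). The gripper opens to 94 mm and grips with 3 to 60 N. Pads are 16 mm wide; open, the fingers measure 119 mm over their backs; the gripper's body (75 mm by 177 mm) begins 78 mm behind the grasp point.
Start: joints at [-1.322, 0.3, 1.521, -0, 1.321, -0.067], TCP at [170.811, -522.795, 404.646] pointing down, gripper open.
Joint ranges: [-3.03, 3.03], [-0.79, 2.21], [0.23, 2.52], [-1.04, 4.18], [0, 3.07], [-2.55, 2.55]. Speed limits (rad/s): [2.22, 2.22, 2.57, 3.14, 3.14, 3.14].

### API

Orientations are given as [roll, pitch, yaw] about the fixed x, y, z axes, in that order (R = Rz(yaw) Ry(pitch) Rx(roll)).
In Python, from cell import manip, optics, workorder gives the robot as it stands.
- The arm moves only by the tool step_arm, never from a script. Its argument "increments" is a list that holds one entry, the list of rows, each a list of 7 numbers: the turn, a rotation vector about the tool's x, y, z as a fraction of full scale, then the shift along the tool's x, y, z as a fraction of full scale, then the closure, from -1 (fully open) to 1 (shut). In form: [[[wx, wy, wz, tx, ty, tz, fingers], ...]]. A call has 1 to 5 rows; each row shifts and turns the commanded pose from where the row before left it, along the tool's axes as they then stand; what a row does not reach is not made up. Full scale, the value 1, is 40 mm for a shift and 45 degrees for a turn. A row lasts 1/10 s, in which the tool goes at most 50 mm and 8.59 degrees, less where a joint would pass 70% of its speed; a pose out of reach is approached as far as the arm can. A call with a number of a shift or a turn outside -1 to 1 is refused whole. A call with a gripper value outside its range is refused whole. The fingers move at their own pace and stop on an object; "newtons" is the grip in N (left out, the last holds). Time passes only in rows, so rows that do not move let the fingers close. It gives the time, the measured TCP pose, the force, the opening and the grip force at its end, in the units of the state.
- manip.read_state(): the state, without advancing time (a new reading comes with each control period).
- optics.camera(name): name is "side" or "top"; returns a dict with "frame" (480x640x3 uint8, red, green, blue), "range_z" (480x640 float32, mm along the optical axis (not along the pixel's ray), 0 where there is no reading), "mtx" (3x3 intrinsics, pixels), "cam_to_world" (4x4, takes a point from camera to world coordinates). Camera axes: x right, y down, z forward; pixel columns grow to the right and rows downward; lengths in mm; the calibration is good to about 2 mm. A picture is of the moment at which its call begins.
- workorder.sign_off(): hands the job in; it is judged then, once.
The state is a dict: "clock": time; "joints": joint angles; "qd": joint speeds; "effort": joint torques, N m; "eef_pos": TCP position; "eef_rot": TCP orientation; "wrist_force": force on the tool from outside, world axes, zero at the start; "moment": the same for the moment, N m; "finger_gap": finger opening in mm; "finger_force": force on a finger pad.
Only numpy, scipy, OpenCV 4.12 (cv2) and the standard library are available. Lean on these libraries where they do the work, as an engineer would, in place of code of your own. Each camera call takes 0.05 s, during which the arm holds its last target. There are 200 camera calls.

## Working session

There is one attempt and no reset: what is moved stays moved. The work goes in short steps, Python scripts to look and compute and a tool call to move; the robot and the scene stay as the last step left them, time stands still between calls to the robot, and variables do not carry over. Pictures are saved under pics/ and viewed, at most 12 in all, crops included, and the job is handed in when it is done.

Besides the shell and the picture viewer there is one more tool, called after "Request:" in YAML: its name, and indented under it one key for each argument. step_arm: Moves the arm, as the interface text tells. Its arguments: {"type":"object","properties":{"increments":{"type":"array","items":{"type":"array","items":{"type":"array","items":{"type":"number"}}}},"newtons":{"type":"number"}},"required":["increments"]}

```bash
mkdir -p pics; ls
python3 - <<'E'
from cell import manip, optics
import cv2,numpy as np
for n in("top","side"):
    d=optics.camera(n); np.savez(f"pics/{n}0.npz",**d)
    cv2.imwrite(f"pics/{n}0.png",d["frame"][:,:,::-1])
    print(n,d["mtx"].round(1).tolist(),d["cam_to_world"].round(3).tolist())
print(manip.read_state())
E
```

```text
pics
top [[449.0, 0.0, 320.6], [0.0, 449.0, 239.3], [0.0, 0.0, 1.0]] [[0.028, -0.996, 0.09, 408.229], [-0.999, -0.025, 0.034, -26.523], [-0.032, -0.091, -0.995, 1129.524], [0.0, 0.0, 0.0, 1.0]]
side [[446.7, 0.0, 322.3], [0.0, 446.7, 236.5], [0.0, 0.0, 1.0]] [[-0.941, -0.197, 0.276, 205.367], [-0.339, 0.552, -0.762, 831.364], [-0.002, -0.81, -0.586, 712.438], [0.0, 0.0, 0.0, 1.0]]
{'clock': 0.1, 'joints': array([-1.32156362e+00,  3.00393290e-01,  1.52153543e+00, -7.00046771e-06,
        1.32068993e+00, -6.66145891e-02]), 'qd': array([ 0.00069435, -0.00273148, -0.00174734, -0.00173242,  0.00121248,
       -0.00043541]), 'effort': array([ 9.89371911e-04, -5.32648265e+01, -3.53284764e+01,  7.09819794e-02,
        2.35219690e-02, -7.33900970e-05]), 'eef_pos': array([ 170.82228252, -522.76193618,  404.14821526]), 'eef_rot': array([-3.14056849e+00, -6.15296176e-05,  3.15849004e-01]), 'wrist_force': array([-0.52907966, -0.23131664, -0.23791531]), 'moment': array([0.03735685, 0.02411736, 0.00796566]), 'finger_force': 0.0, 'finger_gap': 94.12308952953961}
```

View pics/top0.png

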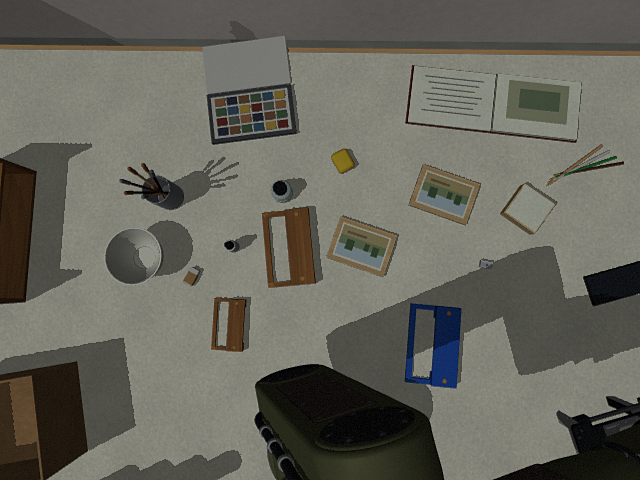

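View pics/side0.png

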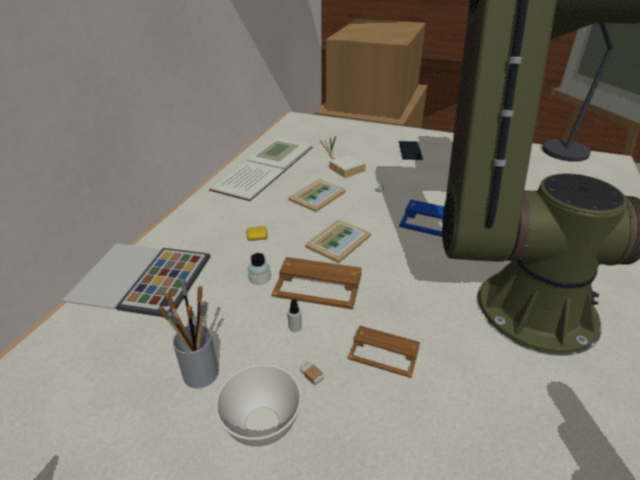

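The top view shows the bridge (brown, the larger one) with its bar around (300,246) and its stop strip at (267,248). The nearest look-alike panel is at (362,246), turned about 0.25 rad. The case is at (343,160), the ink at (281,190) and the glue at (231,245). The side view confirms this layout.

```bash
cat > h.py <<'E'
import numpy as np,cv2
def ray(d,px,z):
    px=np.atleast_2d(px).astype(float); M=d["cam_to_world"]
    v=np.c_[px,np.ones(len(px))]@np.linalg.inv(d["mtx"]).T@M[:3,:3].T
    o=M[:3,3]; return o+v*((z-o[2])/v[:,2])[:,None]
def masks(d,box):
    hsv=cv2.cvtColor(d["frame"],cv2.COLOR_RGB2HSV)
    m=((hsv[...,0]<25)&(hsv[...,1]>90)).astype(np.uint8)
    o=np.zeros_like(m);x0,y0,x1,y1=box;o[y0:y1,x0:x1]=m[y0:y1,x0:x1];return o
def rect(d,m,z):
    c=max(cv2.findContours(m,cv2.RETR_EXTERNAL,cv2.CHAIN_APPROX_NONE)[0],key=cv2.contourArea)
    p=ray(d,c[:,0],z)[:,:2].astype(np.float32)
    r=cv2.minAreaRect(p); return r,cv2.boxPoints(r)
E
python3 - <<'E'
from h import *
d=dict(np.load("pics/top0.npz"))
hsv=cv2.cvtColor(d["frame"],cv2.COLOR_RGB2HSV)
for y,x in((246,302),(225,267),(220,350),(270,365),(255,335),(300,340)):print(y,x,hsv[y,x])
for box,z in(((255,198,322,295),27),((324,208,402,282),12)):
    m=masks(d,box); r,b=rect(d,m,z); print(m.sum(),[np.round(t,3) for t in r],b.round(1).tolist())
    if z==27:
        m2=cv2.morphologyEx(m,cv2.MORPH_OPEN,np.ones((15,15),np.uint8)); r,b=rect(d,m2,z);print("bar",r,b.round(1).tolist())
v=d["frame"][190:300,245:410][:,:,::-1]
cv2.imwrite("pics/crop0.png",cv2.resize(v,None,fx=4.8,fy=4.8,interpolation=cv2.INTER_CUBIC))
E
```

```text
246 302 [ 13 155  92]
225 267 [ 14 161  87]
220 350 [ 18 107 126]
270 365 [ 18  92 119]
255 335 [ 19  46 134]
300 340 [ 30  21 131]
2431 [array([487.449,  91.718]), array([188.847, 116.779]), np.float64(7.056)] [[386.6000061035156, 138.10000610351562], [400.8999938964844, 22.200000762939453], [588.2999877929688, 45.400001525878906], [574.0, 161.3000030517578]]
bar ((490.6339111328125, 63.8088493347168), (187.77316284179688, 59.3345947265625), 6.898317337036133) [[393.8999938964844, 82.0], [401.0, 23.100000381469727], [587.4000244140625, 45.599998474121094], [580.2999877929688, 104.5]]
877 [array([495.378, -90.47 ]), array([148.533, 108.506]), np.float64(72.326)] [[421.1000061035156, -144.8000030517578], [524.5, -177.6999969482422], [569.5999755859375, -36.20000076293945], [466.20001220703125, -3.200000047683716]]
```

View pics/crop0.png

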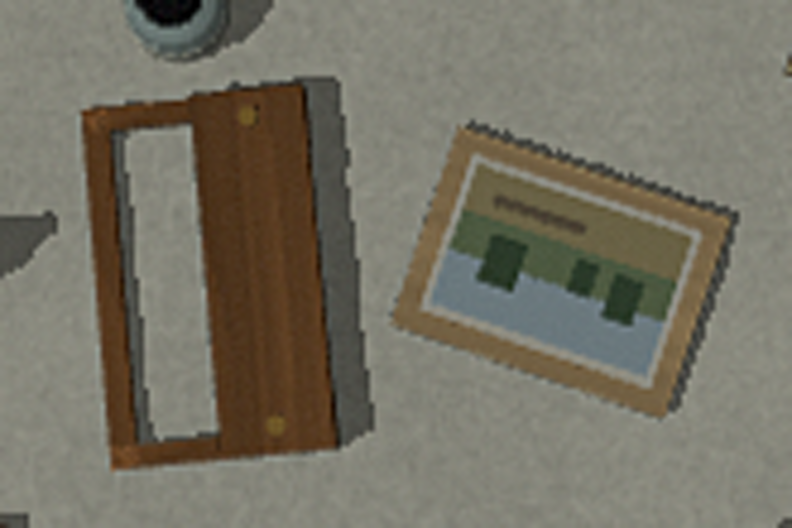

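The crop shows the panel's corners cleanly. The measured sizes (188x59 bar, 149x109 panel) match the description. In the bridge frame the panel is at (-154, +14) mm, -0.43 rad. My plan has two parts:
1. Push sideways near the rear of its robot-side edge to square and centre it.
2. Push it in with two spread fingertips on the rear edge.

First I turn the tool to yaw 1.69 and close the fingers.

Request:
step_arm:
  increments:
    - [[0, 0, -0.175, 0, 0, 0, 1], [0, 0, -0.175, 0, 0, 0, 1], [0, 0, -0.175, 0, 0, 0, 1], [0, 0, -0.175, 0, 0, 0, 1], [0, 0, -0.175, 0, 0, 0, 1]]

```text
clock: 0.6
eef_pos: [170.8, -522.8, 404.3]
eef_rot: [-3.141, -0.001, 1.009]
wrist_force: [-0.4, 0.4, 0.7]
finger_gap: 57.5
finger_force: 0.0
```

Request:
step_arm:
  increments:
    - [[0, 0, -0.175, 0, 0, 0, 1], [0, 0, -0.175, 0, 0, 0, 1], [0, 0, -0.175, 0, 0, 0, 1], [0, 0, -0.175, 0, 0, 0, 1], [0, 0, -0.175, 0, 0, 0, 1]]

```text
clock: 1.1
eef_pos: [170.8, -522.8, 404.3]
eef_rot: [-3.142, -0.001, 1.696]
wrist_force: [-0.2, -0.4, -0.1]
finger_gap: 17.6
finger_force: 0.0
```

Request:
step_arm:
  increments:
    - [[0, 0, 0, 0.75, 0.545, 0, 1], [0, 0, 0, 0.75, 0.545, 0, 1], [0, 0, 0, 0.75, 0.545, 0.2, 1], [0, 0, 0, 0.75, 0.545, 0.2, 1], [0, 0, 0, 0.75, 0.545, 0.2, 1]]

```text
clock: 1.6
eef_pos: [261.6, -359.4, 380.2]
eef_rot: [-3.142, -0.0, 1.69]
wrist_force: [1.0, -0.5, 0.8]
finger_gap: 0.5
finger_force: 0.0
```

Request:
step_arm:
  increments:
    - [[0, 0, 0, 0.75, 0.545, 0.4, 1], [0, 0, 0, 0.75, 0.545, 0.4, 1], [0, 0, 0, 0.75, 0.545, 0.4, 1], [0, 0, 0, 0.75, 0.545, 0.4, 1], [0, 0, 0, 0.75, 0.545, 0.4, 1]]

```text
clock: 2.1
eef_pos: [351.9, -197.5, 300.0]
eef_rot: [3.142, 0.0, 1.69]
wrist_force: [0.9, -0.9, -0.0]
finger_gap: 0.8
finger_force: 0.0
```

Request:
step_arm:
  increments:
    - [[0, 0, 0, 0.75, 0.545, 0.4, 1], [0, 0, 0, 0.75, 0.545, 0.4, 1], [0, 0, 0, 0, 0, 0, 1]]

```text
clock: 2.4
eef_pos: [388.4, -131.4, 266.9]
eef_rot: [-3.139, -0.002, 1.694]
wrist_force: [-0.1, -0.4, -0.3]
finger_gap: 0.6
finger_force: 0.0
```

Request:
step_arm:
  increments:
    - [[0, 0, 0, 0, 0, 0.6, 1], [0, 0, 0, 0, 0, 0.6, 1], [0, 0, 0, 0, 0, 0.25, 1], [0, 0, 0, 0, 0, 0.12, 1], [0, 0, 0, 0, 0, 0, 1]]

```text
clock: 2.9
eef_pos: [387.6, -134.5, 206.0]
eef_rot: [-3.141, -0.0, 1.69]
wrist_force: [-0.4, -0.0, 0.6]
finger_gap: 0.5
finger_force: 0.0
```

Request:
step_arm:
  increments:
    - [[0, 0, 0, 0, 0.2, 0, 1], [0, 0, 0, 0, 0.2, 0, 1], [0, 0, 0, 0, 0.2, 0, 1], [0, 0, 0, 0, 0.2, 0, 1], [0, 0, 0, 0, 0.2, 0, 1]]

```text
clock: 3.4
eef_pos: [428.1, -129.3, 206.0]
eef_rot: [-3.141, 0.0, 1.691]
wrist_force: [-4.1, -1.3, 3.2]
finger_gap: 0.6
finger_force: 2.6
```

Request:
step_arm:
  increments:
    - [[0, 0, 0, 0, 0.12, 0, 1], [0, 0, 0, 0, 0.12, 0, 1], [0, 0, 0, 0, 0, 0, 1]]

```text
clock: 3.7
eef_pos: [437.4, -128.2, 205.9]
eef_rot: [3.141, 0.0, 1.69]
wrist_force: [-0.6, -0.5, 3.9]
finger_gap: 0.2
finger_force: 1.5
```

```bash
cat > look.py <<'E'
import sys
from h import *
from cell import optics,manip
n=sys.argv[1]
d=optics.camera("top"); np.savez(f"pics/top{n}.npz",**d)
s=optics.camera("side")
a=d["frame"][190:310,240:410][:,:,::-1]; b=s["frame"][190:320,250:420][:,:,::-1]
cv2.imwrite(f"pics/v{n}.png",np.hstack([cv2.resize(a,(400,300)),cv2.resize(b,(400,300))]))
print(manip.read_state()["eef_pos"].round(1),manip.read_state()["wrist_force"].round(1))
E
python3 look.py 1
```

```text
[ 437.  -128.2  205.9] [-0.3  0.5  1.7]
```

View pics/v1.png

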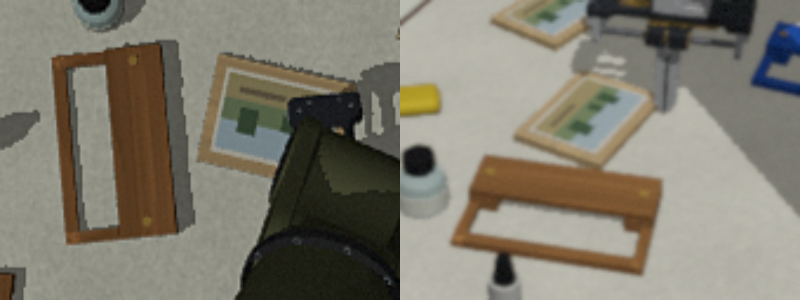

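The panel is turning as planned, with the finger at its rear edge on the robot side (right view, near (665,95)). I continue the push.

Request:
step_arm:
  increments:
    - [[0, 0, 0, 0, 0.1, 0, 1], [0, 0, 0, 0, 0.1, 0, 1], [0, 0, 0, 0, 0.1, 0, 1], [0, 0, 0, 0, 0.1, 0, 1], [0, 0, 0, 0, 0, 0, 1]]

```text
clock: 4.3
eef_pos: [453.3, -126.3, 205.8]
eef_rot: [3.141, 0.0, 1.69]
wrist_force: [0.2, -0.4, 2.1]
finger_gap: 0.2
finger_force: 0.8
```

Request:
step_arm:
  increments:
    - [[0, 0, 0, 0, -0.5, 0, 1], [0, 0, 0, 0, -0.5, 0, 1], [0, 0, 0, -1, 0, 0, 1], [0, 0, 0, -1, 0, 0, 1], [0, 0, 0, -1, 0, 0, 0.3]]

```text
clock: 4.8
eef_pos: [427.4, -251.6, 206.0]
eef_rot: [3.141, 0.0, 1.691]
wrist_force: [1.0, 0.2, -0.1]
finger_gap: 5.5
finger_force: 0.0
```

Request:
step_arm:
  increments:
    - [[0, 0, 0, -0.9, 0.3, -1, -0.3], [0, 0, 0, -0.3, 0, 0, -0.3], [0, 0, 0, 0, 0, 0, -0.3], [0, 0, 0, 0, 0, 0, -0.3], [0, 0, 0, 0, 0, 0, -0.3]]

```text
clock: 5.3
eef_pos: [443.3, -292.2, 241.2]
eef_rot: [-3.14, -0.001, 1.691]
wrist_force: [-0.0, -0.4, 0.7]
finger_gap: 45.0
finger_force: 0.0
```

```bash
python3 look.py 2
cat >> h.py <<'E'
def panel(d,box=(322,205,405,285)):
    m=masks(d,box); r,b=rect(d,m,12); return r,b,m
def inbridge(p):
    a=np.deg2rad(96.9); R=np.array([[np.cos(a),np.sin(a)],[-np.sin(a),np.cos(a)]])
    return (np.atleast_2d(p)-[490.6,63.8])@R.T
E
python3 -c "
from h import *
d=dict(np.load('pics/top2.npz'));r,b,m=panel(d);print(r,b,inbridge(r[0]),inbridge(b),m.sum())"
```

```text
[ 443.4 -292.4  241.6] [-0.5  0.3 -0.2]
((524.9893188476562, -71.66482543945312), (148.30067443847656, 108.6605224609375), 84.26355743408203) [[ 463.5196   -140.01338 ]
 [ 571.636    -150.87428 ]
 [ 586.45905    -3.316269]
 [ 478.34265     7.544632]] [[-138.61512408  -17.86593287]] [[-199.08387675   51.369769  ]
 [-222.85487764  -54.65878067]
 [ -78.14637142  -87.10163474]
 [ -54.37537053   18.92691493]] 844
```

View pics/v2.png

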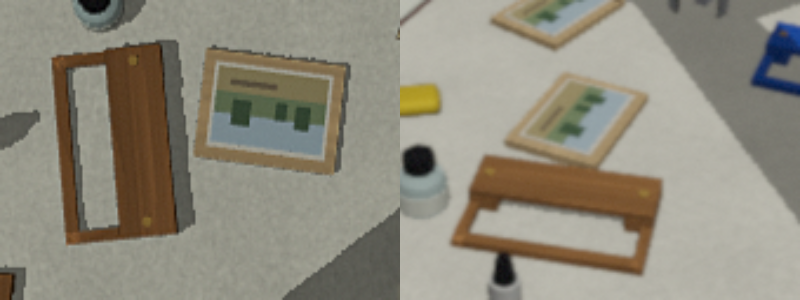

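The panel is now at bridge frame (-139, -18) mm, -0.22 rad. A push towards the robot on its far edge, about 37 mm ahead of its centre, will fix both errors.

Request:
step_arm:
  increments:
    - [[0, 0, 0, 0, 1, -0.3, 1], [0, 0, 0, 0, 1, -0.3, 1], [0, 0, 0, 0, 1, 0, 1], [0, 0, 0, 0, 1, 0, 1], [0, 0, 0, 0, 1, 0, 1]]

```text
clock: 5.9
eef_pos: [643.6, -268.3, 265.8]
eef_rot: [-3.141, -0.0, 1.691]
wrist_force: [0.3, -1.4, 1.0]
finger_gap: 19.7
finger_force: 0.0
```

Request:
step_arm:
  increments:
    - [[0, 0, 0, 1, 0, 0, 1], [0, 0, 0, 1, 0, 0, 1], [0, 0, 0, 1, 0, 0, 1], [0, 0, 0, 1, 0, 0, 1], [0, 0, 0, 1, 0, 0, 1]]

```text
clock: 6.4
eef_pos: [617.6, -68.8, 265.8]
eef_rot: [-3.141, -0.0, 1.691]
wrist_force: [0.6, -0.2, 0.4]
finger_gap: 0.3
finger_force: 0.0
```

Request:
step_arm:
  increments:
    - [[0, 0, 0, 0.9, 0.05, 0, 1], [0, 0, 0, 0, 0, 0, 1]]

```text
clock: 6.6
eef_pos: [615.4, -30.6, 265.9]
eef_rot: [-3.141, -0.001, 1.695]
wrist_force: [-0.1, -0.8, 0.2]
finger_gap: 0.4
finger_force: 0.0
```

Request:
step_arm:
  increments:
    - [[0, 0, 0, -0.05, 0, 0.7, 1], [0, 0, 0, 0, 0, 0.6, 1], [0, 0, 0, 0, 0, 0.15, 1], [0, 0, 0, 0, 0, 0.08, 1], [0, 0, 0, 0, 0, 0, 1]]

```text
clock: 7.1
eef_pos: [616.3, -37.1, 205.5]
eef_rot: [3.141, 0.0, 1.69]
wrist_force: [1.0, 1.0, -0.0]
finger_gap: 0.6
finger_force: 0.0
```

Request:
step_arm:
  increments:
    - [[0, 0, 0, 0, -0.25, 0, 1], [0, 0, 0, 0, -0.2, 0, 1], [0, 0, 0, 0, -0.2, 0, 1], [0, 0, 0, 0, -0.2, 0, 1], [0, 0, 0, 0, 0, 0, 1]]

```text
clock: 7.6
eef_pos: [581.9, -41.1, 205.5]
eef_rot: [3.141, 0.0, 1.69]
wrist_force: [0.5, 0.0, 1.2]
finger_gap: 0.5
finger_force: 0.3
```

Request:
step_arm:
  increments:
    - [[0, 0, 0, 0, -0.1, 0, 1], [0, 0, 0, 0, -0.1, 0, 1], [0, 0, 0, 0, 0, 0, 1]]

```text
clock: 7.9
eef_pos: [574.3, -41.9, 205.1]
eef_rot: [3.141, -0.0, 1.69]
wrist_force: [1.6, 0.5, 2.1]
finger_gap: 0.7
finger_force: 1.4
```

```bash
python3 look.py 3
```

```text
[574.5 -41.9 205. ] [1.1 0.5 4.2]
```

View pics/v3.png

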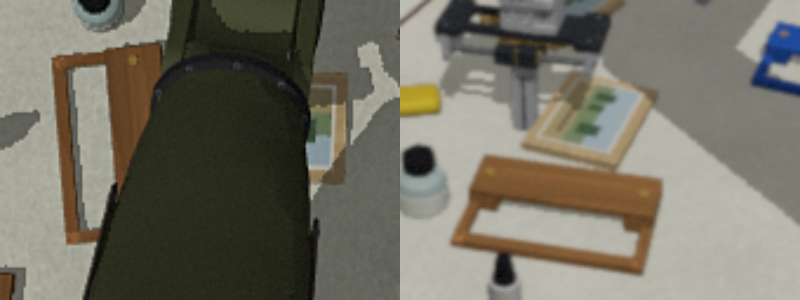

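The side view shows the finger against the panel's far edge near (525,110), and the panel is close to square. I add 3 mm more, then retreat to behind it.

Request:
step_arm:
  increments:
    - [[0, 0, 0, 0, -0.08, 0, 1], [0, 0, 0, 0, 0, 0, 1], [0, 0, 0, 0, 0.6, 0, 1], [0, 0, 0, 0, 0, -1, 1], [0, 0, 0, -1, 0, -0.5, 1]]

```text
clock: 8.5
eef_pos: [600.2, -76.7, 265.8]
eef_rot: [-3.14, -0.001, 1.695]
wrist_force: [-0.0, -0.2, 1.6]
finger_gap: 0.4
finger_force: 0.0
```

Request:
step_arm:
  increments:
    - [[0, 0, 0, -1, 0, 0, 0], [0, 0, 0, -1, 0, 0, -0.4], [0, 0, 0, -1, 0, 0, -0.4], [0, 0, 0, -1, 0, 0, -0.4], [0, 0, 0, -1, 0, 0, -0.4]]

```text
clock: 9.0
eef_pos: [623.4, -279.4, 264.1]
eef_rot: [-3.14, -0.001, 1.69]
wrist_force: [0.8, 0.1, 0.1]
finger_gap: 37.1
finger_force: 0.0
```

Request:
step_arm:
  increments:
    - [[0, 0, 0, 0, -1, 0, -0.4], [0, 0, 0, 0, -0.9, 0, -0.4], [0, 0, 0, 0, 0, 0, -0.4]]

```text
clock: 9.3
eef_pos: [545.1, -287.7, 263.6]
eef_rot: [-3.138, -0.002, 1.688]
wrist_force: [0.6, -0.3, -0.5]
finger_gap: 60.9
finger_force: 0.0
```

```bash
python3 look.py 4;python3 -c "
from h import *
d=dict(np.load('pics/top4.npz'));r,b,m=panel(d);print(r,b,inbridge(r[0]),inbridge(b),m.sum())"
```

```text
[ 548.  -287.   264.8] [-0.2 -0.8  0.2]
((508.8212585449219, -78.87659454345703), (148.2646484375, 108.26337432861328), 89.5544662475586) [[ 454.11478   -152.58575  ]
 [ 562.3748    -153.42761  ]
 [ 563.5277      -5.1674347]
 [ 455.2677      -4.325577 ]] [[-143.83228116   -0.94857316]] [[-210.43532696   62.21687389]
 [-224.27710659  -45.15793779]
 [ -77.22923168  -64.11398991]
 [ -63.38745572   43.26079148]] 817
```

View pics/v4.png

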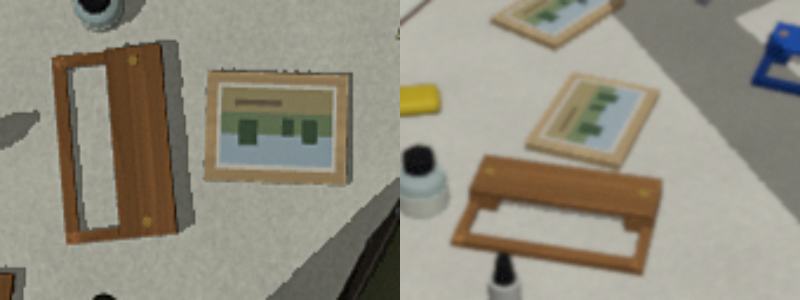

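The panel is at bridge frame (-144, -1) mm, -0.13 rad. The two-finger rear push will square it as it goes in. I lower the fingers behind it and approach.

Request:
step_arm:
  increments:
    - [[0, 0, 0, 0, 0, 0.8, -0.4], [0, 0, 0, 0, 0, 0.45, -0.4], [0, 0, 0, 0, -0.37, 0.2, -0.4], [0, 0, 0, 0, 0, 0.05, -0.4], [0, 0, 0, 0, 0, 0, -0.4]]

```text
clock: 9.9
eef_pos: [537.4, -288.7, 210.6]
eef_rot: [3.127, 0.009, 1.691]
wrist_force: [14.8, 2.9, 29.4]
finger_gap: 65.8
finger_force: 14.6
```

Request:
step_arm:
  increments:
    - [[0, 0, 0, 0.9, 0, 0, -0.4], [0, 0, 0, 0.9, 0, 0, -0.4], [0, 0, 0, 0.7, 0, 0, -0.4], [0, 0, 0, 0.2, 0, 0, -0.4], [0, 0, 0, 0, 0, 0, -0.4]]

```text
clock: 10.4
eef_pos: [521.4, -180.5, 205.0]
eef_rot: [3.142, 0.0, 1.692]
wrist_force: [-0.5, -1.6, 0.4]
finger_gap: 65.6
finger_force: 0.0
```

```bash
cat > st.py <<'E'
from h import *; from cell import manip
s=manip.read_state();print(inbridge(s["eef_pos"][:2]).round(1),s["eef_pos"][2].round(1),s["eef_rot"].round(3),s["wrist_force"].round(1),s["finger_gap"])
E
python3 st.py
```

```text
[[-246.2   -1.2]] 205.0 [3.142 0.    1.692] [-0.5 -1.6  0.4] 65.64043974880217
```

The fingers met something on the way down (29 N at about 11 mm height). I need to check the sharpener.

Run:
```python
from h import *; from cell import optics
d0=dict(np.load("pics/top0.npz")); d4=dict(np.load("pics/top4.npz")); d=optics.camera("top"); np.savez("pics/top5.npz",**d)
print(ray(d0,[487,264],10))
ims=[cv2.resize(q["frame"][225:305,400:530][:,:,::-1],(400,246)) for q in (d0,d4,d)]
s=optics.camera("side")["frame"][150:250,310:440][:,:,::-1]
cv2.imwrite("pics/v5.png",np.vstack([np.hstack(ims[:2]),np.hstack([ims[2],cv2.resize(s,(400,246))])]))
```

```text
[[ 458.81394387 -399.45519759   10.        ]]
```

View pics/v5.png

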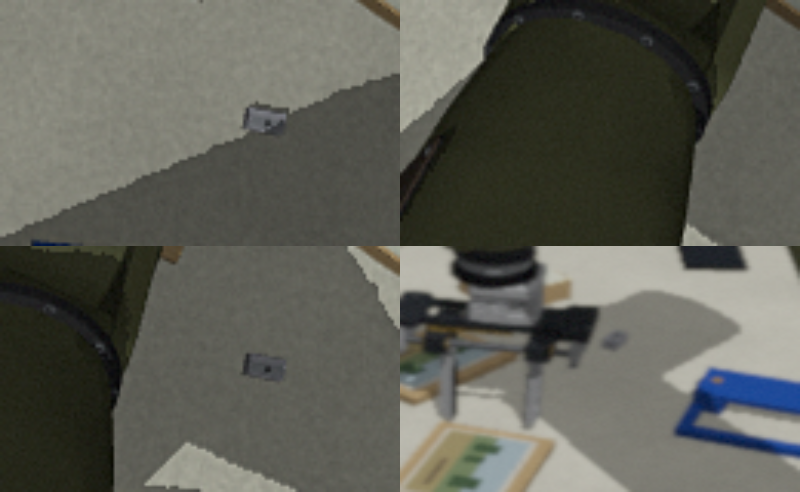

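The sharpener has not moved: it is at the same place, (265,120), in both top crops. The finger must have come down on the rim of the look-alike panel farther out. It is clear of that now, and the fingers stand behind the right panel. I push.

Request:
step_arm:
  increments:
    - [[0, 0, 0, 0.2, 0, 0, -0.4], [0, 0, 0, 0.2, 0, 0, -0.4], [0, 0, 0, 0.2, 0, 0, -0.4], [0, 0, 0, 0.2, 0, 0, -0.4], [0, 0, 0, 0.2, 0, 0, -0.4]]

```text
clock: 11.0
eef_pos: [515.8, -140.9, 204.9]
eef_rot: [3.142, 0.0, 1.69]
wrist_force: [0.1, -0.1, -0.7]
finger_gap: 66.0
finger_force: 0.5
```

```bash
python3 st.py; python3 look.py 6
```

```text
[[-206.3   -0.5]] 204.9 [3.142 0.    1.69 ] [ 0.1 -0.1 -0.7] 65.97108523979813
[ 515.9 -140.6  205. ] [ 0.1 -0.1 -1.4]
```

View pics/v6.png

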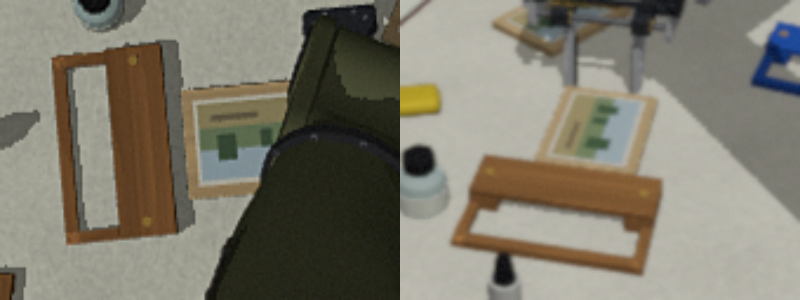

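The panel is square to the bridge. I check the lateral position from its front corners, at crop pixels (182,88) and (193,198).

Run:
```python
from h import *
d=dict(np.load("pics/top6.npz"))
p=np.array([[182,88],[193,198]])*[170/400,.4]+[240,190]
print(inbridge(ray(d,p,12)[:,:2]).round(1))
```

```text
[[-48.7 -48.6]
 [-50.2  62.2]]
```

By = +7 mm, so only about 3 mm of clearance is left on the robot side. I push the last stretch before the mouth slightly diagonally to centre the panel.

Request:
step_arm:
  increments:
    - [[0, 0, 0, 0.1, 0.035, 0, -0.4], [0, 0, 0, 0.1, 0.035, 0, -0.4], [0, 0, 0, 0.1, 0.035, 0, -0.4], [0, 0, 0, 0.06, 0.02, 0, -0.4], [0, 0, 0, 0, 0, 0, -0.4]]

```text
clock: 11.6
eef_pos: [519.3, -126.4, 204.9]
eef_rot: [3.142, -0.0, 1.69]
wrist_force: [0.2, -0.4, 0.9]
finger_gap: 65.9
finger_force: 0.0
```

```bash
python3 st.py
python3 - <<'E'
from h import *; from cell import optics
d=optics.camera("top"); np.savez("pics/top7.npz",**d)
m=masks(d,(300,205,405,285)); hsv=cv2.cvtColor(d["frame"],cv2.COLOR_RGB2HSV)
q=((hsv[...,0]>=15)&(hsv[...,0]<25)&(hsv[...,1]>70)&(hsv[...,2]>100)).astype(np.uint8); q[:,:300]=0;q[:,405:]=0;q[:205]=0;q[285:]=0
n,l,s,c=cv2.connectedComponentsWithStats(q,connectivity=8); k=1+s[1:,4].argmax(); print(s[k])
ys,xs=np.where(l==k); w=inbridge(ray(d,np.c_[xs,ys],12)[:,:2])
for lo,hi in((-45,-38),(-38,-30),(-30,-20)):
    t=w[(w[:,0]>lo)&(w[:,0]<hi)]; print(lo,len(t), t[:,1].min() if len(t) else 0,t[:,1].max() if len(t) else 0)
print(w.max(0),w.min(0))
E
```

```text
[[-192.3   -5.6]] 204.9 [ 3.142 -0.     1.69 ] [ 0.2 -0.4  0.9] 65.8758334489542
[314 221  41  48 334]
-45 71 -49.92043585029267 58.50468326180488
-38 0 0 0
-30 0 0 0
[-38.26329156  59.19958005] [-141.0589861   -50.32140974]
```

The panel is now at by ≈ +4, with about 6 mm clear on each side. I push straight in.

Request:
step_arm:
  increments:
    - [[0, 0, 0, 0.2, 0.02, 0, -0.4], [0, 0, 0, 0.2, 0.02, 0, -0.4], [0, 0, 0, 0.2, 0.02, 0, -0.4], [0, 0, 0, 0.2, 0.02, 0, -0.4], [0, 0, 0, 0.2, 0, 0, -0.4]]

```text
clock: 12.15
eef_pos: [517.5, -85.8, 204.9]
eef_rot: [-3.142, -0.0, 1.69]
wrist_force: [0.6, -1.4, 0.6]
finger_gap: 65.7
finger_force: 0.7
```

Request:
step_arm:
  increments:
    - [[0, 0, 0, 0.25, 0, 0, -0.4], [0, 0, 0, 0.25, 0, 0, -0.4], [0, 0, 0, 0.25, 0, 0, -0.4], [0, 0, 0, 0.25, 0, 0, -0.4], [0, 0, 0, 0.25, 0, 0, -0.4]]

```text
clock: 12.65
eef_pos: [511.5, -36.1, 204.9]
eef_rot: [-3.142, -0.0, 1.69]
wrist_force: [0.4, -0.7, -1.1]
finger_gap: 65.5
finger_force: 0.4
```

```bash
python3 st.py; python3 look.py 8
```

```text
[[-101.6   -8.7]] 204.9 [-3.142 -0.     1.69 ] [ 0.4 -0.7 -1.1] 65.47290536561252
[511.5 -35.8 204.9] [-0.1 -0.3  0.3]
```

View pics/v8.png

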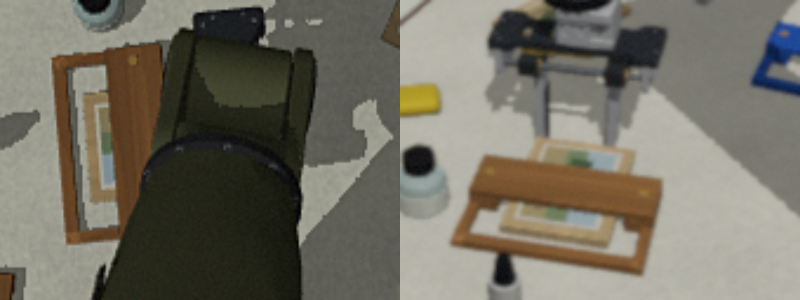

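The panel is under the bar, centred and square. Its front edge is at left-view x≈85 and the strip's face at about 73. I finish slowly while watching the force.

Request:
step_arm:
  increments:
    - [[0, 0, 0, 0.1, 0, 0, -0.4], [0, 0, 0, 0.1, 0, 0, -0.4], [0, 0, 0, 0.1, 0, 0, -0.4], [0, 0, 0, 0.05, 0, 0, -0.4], [0, 0, 0, 0.03, 0, 0, -0.4]]

```text
clock: 13.25
eef_pos: [509.8, -21.8, 205.0]
eef_rot: [3.141, 0.0, 1.69]
wrist_force: [1.1, -1.8, 0.3]
finger_gap: 65.7
finger_force: 1.0
```

Request:
step_arm:
  increments:
    - [[0, 0, 0, 0.025, 0, 0, -0.4], [0, 0, 0, 0.025, 0, 0, -0.4], [0, 0, 0, 0, 0, 0, -0.4]]

```text
clock: 13.55
eef_pos: [509.7, -20.0, 205.0]
eef_rot: [3.141, 0.0, 1.69]
wrist_force: [0.9, -2.8, 1.1]
finger_gap: 65.7
finger_force: 1.6
```

```bash
python3 st.py
```

```text
[[-85.4  -8.9]] 205.0 [3.141 0.    1.69 ] [ 0.9 -2.8  1.1] 65.66207031733236
```

Request:
step_arm:
  increments:
    - [[0, 0, 0, 0.025, 0, 0, -0.4], [0, 0, 0, 0.025, 0, 0, -0.4], [0, 0, 0, 0, 0, 0, -0.4]]

```text
clock: 13.85
eef_pos: [509.7, -19.0, 205.3]
eef_rot: [3.14, 0.003, 1.691]
wrist_force: [4.6, -16.5, -0.1]
finger_gap: 65.5
finger_force: 8.4
```

Request:
step_arm:
  increments:
    - [[0, 0, 0, 0.025, 0, 0, -0.4], [0, 0, 0, 0.025, 0, 0, -0.4], [0, 0, 0, 0, 0, 0, -0.4]]

```text
clock: 14.15
eef_pos: [509.6, -18.2, 205.4]
eef_rot: [3.14, 0.005, 1.691]
wrist_force: [4.1, -30.4, -0.3]
finger_gap: 65.6
finger_force: 15.7
```

The force has risen to 30 N, so the panel is against the stop. I back straight off, lift and move clear.

Request:
step_arm:
  increments:
    - [[0, 0, 0, -0.1, 0, 0, -0.4], [0, 0, 0, -0.4, 0, 0, -0.4], [0, 0, 0, -1, 0, 0, -0.4], [0, 0, 0, -0.5, 0, -1, -0.4], [0, 0, 0, 0, 0, -1, -0.4]]

```text
clock: 14.65
eef_pos: [518.5, -97.3, 285.1]
eef_rot: [-3.139, -0.001, 1.688]
wrist_force: [0.5, 0.4, 0.4]
finger_gap: 65.7
finger_force: 0.0
```

Request:
step_arm:
  increments:
    - [[0, 0, 0, -1, 0, -0.5, -0.4], [0, 0, 0, -1, 0, 0, -0.4], [0, 0, 0, -1, 0, 0, -0.4], [0, 0, 0, -1, 0, 0, -0.4], [0, 0, 0, 0, 0, 0, -0.4]]

```text
clock: 15.15
eef_pos: [537.4, -257.8, 304.4]
eef_rot: [-3.141, -0.0, 1.687]
wrist_force: [-0.5, 1.1, 0.4]
finger_gap: 65.8
finger_force: 0.0
```

```bash
python3 look.py 9
```

```text
[ 537.5 -254.4  304.3] [ 0.4  1.  -0.2]
```

View pics/v9.png

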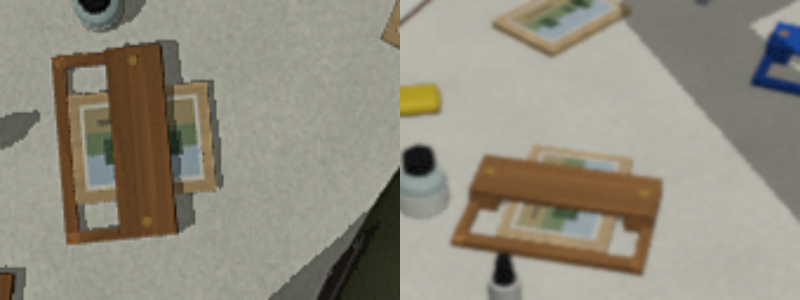

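The panel sits squarely against the strip: its front edge is at left-view x≈70–77 along the strip's face. It is centred between the feet and lying flat, and the hand is clear. I hand it in.

```bash
python3 -c "
from cell import workorder
print(workorder.sign_off())"
```

```text
the job is handed in; nothing more can be done
None
```

The panel is home under the bridge, square against the stop strip with the hand clear, and the job is handed in at about 15 s on the clock (no verdict was shown); on one descent a finger pressed on something at about 29 N, probably the rim of the look-alike panel farther out, and the sharpener, the only item I checked for movement, had not moved.

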